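Shut and lock a cage hatch with its quarter-turn fastener

ROBOT

A 6-joint arm with a two-finger parallel gripper is mounted at the origin on the work surface. World frame = base frame: x ahead of the robot, y to its left, z up, the work surface at z = 0. Lengths are in m, angles in rad, forces in N, time in s.
With the tool pointing down it reaches from about 0.35 to 0.975 m from the base axis. Payload 4.9 kg.
Tool frame: the origin (TCP) lies at the very end of the fingers, on their centre line; the grasp point (between the pads) lies manip.grip_point_offset behind it (manip.grip_point_offset is the distance from the TCP to the grasp point, in m); z points along the fingers, y is the line along which they close (so a half turn about z gives the same grasp; the last joint's range is limited). The gripper opens to 85 mm and grips with 20 to 120 N. Pads are 22 mm wide; open, the fingers measure 114 mm over their backs; the gripper's body (76 mm by 85 mm) begins 54 mm behind the grasp point. The pads swing forward as they close: fully open they stand 13 mm farther back than shut.
Start: joints at [-1.434, 0.053, 1.613, -0, 1.476, -0.119], TCP at [0.158, -0.605, 0.231] pointing down, gripper open.
Joint ranges: [-3.01, 3.01], [-1.01, 2.22], [0.06, 2.58], [-1.02, 4.17], [0.09, 2.62], [-3.14, 3.14]. Speed limits (rad/s): [2.57, 2.57, 3.14, 3.14, 3.14, 3.14].

INTERFACE

Orientations are given as a unit quaternion [w, x, y, z].
In Python, from plant import manip gives the robot as it stands.
- The arm moves only by the shell command python3 -m crank 'ROWS' [OPENING]. ROWS is JSON, a list of rows, each an object of numbers: "x", "y", "z": the shift along the tool's x, y, z in cm; "turn": the turn about the tool's z in rad. In form: [{"x": .., "y": .., "z": .., "turn": ..}, ...]. A call has 1 to 5 rows; each row shifts and turns the commanded pose from where the row before left it, along the tool's axes as they then stand; what a row does not reach is not made up. A row lasts 1/10 s, in which the tool goes at most 50 mm and 8.59 degrees, less where a joint would pass 70% of its speed; a pose out of reach is approached as far as the arm can. A call with a gripper value outside its range is refused whole. OPENING is the opening in per cent of the stroke, from 0 (shut) to 100 (fully open), set as the call begins (- or left out, the last holds). The fingers move at their own pace and stop on an object; the grip force is fixed at half the most. Time passes only in rows, so rows that do not move let the fingers close. It gives the time, the measured TCP pose, the force, the opening and the grip force at its end, in the units of the state.
- manip.state(): the state, without advancing time (a new reading comes with each control period).
- manip.grab_frame(name): name is "scene" or "top" or "wrist"; returns (picture, depth): 420x560x3 uint8, red, green, blue; 420x560 float32, m along the optical axis (not along the pixel's ray), 0 where there is no reading.
- manip.camera_model(name): a dict with "mtx" (3x3 intrinsics, pixels), "world_to_cam" (4x4, takes a point from world to camera coordinates). Camera axes: x right, y down, z forward; pixel columns grow to the right and rows downward; lengths in m; the calibration is good to about 2 mm. A picture is of the moment at which its call begins: read the wrist's pose just before it. camera_model takes no time and is no camera call; for the wrist camera it gives the pose at the moment of the call.
- manip.job_done(): hands the job in; it is judged then, once.
The state is a dict: "time": time; "joint_pos": joint angles; "joint_vel": joint speeds; "joint_efforts": joint torques, N m; "tool_pos": TCP position; "tool_rot": TCP orientation; "contact_force": force on the tool from outside, world axes, zero at the start; "ft_torque": the same for the moment, N m; "gripper_width": opening from 0.0 (shut) to 1.0 (fully open); "grasp_force": force on a finger pad.
Only numpy, scipy, OpenCV 4.12 (cv2) and the standard library are available. Lean on these libraries where they do the work, as an engineer would, in place of code of your own. Each camera call takes 0.05 s, during which the arm holds its last target. There are 200 camera calls.

TASK

Press the cage's open front hatch fully shut with your fingertips, then set a fingertip in the slot of the blue fastener on it and turn it clockwise (seen from above) a quarter turn to its stop, so that the slot points at the green marks and the hatch is locked. Do not turn the fastener while the hatch is still open, do not lift the hatch any further open, leave the wheel, shelter and bottle where they stand, and take your hand away at the end.

Things in the scene. Friction and masses are not known exactly. Their poses are not given: they have to be found in the camera images.
- cage: fixed amber plastic cage, 360 x 230 mm, 148 mm tall; origin under its centre, z up. Its top is a fixed rear lid and, in front (-x half), a hinged hatch: a plate 212 mm front to back, 230 mm wide, 8 mm thick, with the blue fastener on it. Hinge axis: along the cage's y, at x = +35 mm, 140 mm up (level with the hatch's underside).
- hatch (a joint): angle of the hatch, rad: 0 = fully shut (hard stop; level, its top 148 mm above the work surface), grows as its front edge rises. Stiff friction hinge: it stays where it is left and does not spring back; 1 to 6 N straight down near the front edge closes it. Starts 0.3 to 0.55 open.
- press_point (a point): point on the hatch's top face, on a grey strip (34 mm front to back, 110 mm wide), on its middle line, 20 mm behind the free front edge and 195 mm in front of the hinge axis (and 8 mm above it when shut). Axes of the hatch: x from the free edge towards the hinge, y along the hinge, z out of its top face.
- fastener (a joint): turn of the fastener, rad: 0 = unlocked (slot across the hatch, at the red marks), grows clockwise seen from above, 1.571 = locked (slot along the hatch's x, at the green marks; hard stop). Starts between 0 and 0.2. Stays where it is left; about 4 N sideways at 27 mm from its axis turns it.
- slot (a point): centre of the slot's yellow floor, on the axis of the fastener, 77 mm behind press_point. Blue disc, 89 mm diameter, slot 34 mm wide, 14 mm deep, right across it; a fixed white collar as high stands close round it (outer 112 mm). Closed fingertips fit: push a side wall 27 mm from the axis round in an arc. Axes turn with it: x along the slot, z up out of it.
- wheel_mid (a point): middle of a loose purple exercise wheel on a stand (115 mm across, 70 mm deep, 125 mm tall), 60 mm above its foot. Bystander beside the cage.
- shelter_mid (a point): middle of a loose red dome shelter (100 mm diameter, 72 mm tall), half-way up. Bystander beside the cage.
- bottle_mid (a point): middle of a loose clear water bottle (64 mm diameter, 170 mm tall), half-way up. Bystander beside the cage.

How it is judged:
On the way, in this order (a step that is already met when the one before it is completed fails the run):
1. the hatch is pressed shut (within 0.025 rad) (value of joint hatch below 0.025 rad), for 0.2 s.
2. the fingers turn the fastener past half-way with the hatch shut (value of joint fastener above 0.8 rad and contact force between the fingers and cage above 0.3 N and value of joint hatch below 0.04 rad), for 0.02 s.
At the end, for the whole second after the job is handed in: The hatch is shut (within 0.025 rad), the fastener is turned to its locked stop (beyond 1.45 of 1.571 rad) and at rest, and wheel, shelter and bottle are within 20 mm of where they stood (value of joint hatch below 0.025 rad and value of joint fastener above 1.45 rad and velocity of joint fastener between -0.05 and 0.05 rad/s and distance of each of wheel_mid, shelter_mid, bottle_mid from where it was at the start of the episode below 0.02 m); the robot touches nothing.
It fails at once if the fastener is turned while the hatch is open (value of joint fastener above 0.4 rad and value of joint hatch above 0.06 rad).
It fails at once if the hatch is lifted further open (value of joint hatch above 0.62 rad).
It fails at once if a bystander is moved, lifted or tipped (distance of any of wheel_mid, shelter_mid, bottle_mid from where it was at the start of the episode above 0.03 m).
It also fails if it takes over 58 s, if anything falls off the work surface, if the arm or the gripper's body presses on something with over 40 N, if the wrist force passes 120 N, or if a joint passes its speed limit or range.

## Working session

There is one attempt and no reset: what is moved stays moved. The work goes in short steps, Python scripts to look and compute and a shell command to move; the robot and the scene stay as the last step left them, time stands still between calls to the robot, and variables do not carry over. Pictures are saved under pics/ and viewed, at most 10 in all, crops included, and the job is handed in when it is done.

```bash
mkdir -p pics; ls; python3 - <<'E'
from plant import manip
import cv2,numpy as np
s=manip.state();print(s['time'],s['tool_pos'],s['tool_rot'],s['gripper_width'],manip.grip_point_offset)
for n in("scene","top"):
    p,d=manip.grab_frame(n);cv2.imwrite(f'pics/{n}0.png',p[:,:,::-1]);np.save(f'pics/{n}0.npy',d);np.save(f'pics/{n}0rgb.npy',p)
    m=manip.camera_model(n);print(np.linalg.inv(m['world_to_cam']).round(3))
E
```

```text
pics
0.0 [ 0.15803641 -0.60404516  0.23006007] [-1.03108596e-03  9.91834169e-01  1.27530065e-01 -5.31978148e-06] 1.0002451719107006 0.0187
[[ 0.242  0.676 -0.696  1.084]
 [ 0.97  -0.16   0.183 -0.092]
 [ 0.012 -0.719 -0.695  0.633]
 [ 0.     0.     0.     1.   ]]
[[ 0.025 -0.978  0.207  0.392]
 [-1.    -0.025  0.005  0.039]
 [ 0.    -0.207 -0.978  0.921]
 [ 0.     0.     0.     1.   ]]
```

View pics/top0.png

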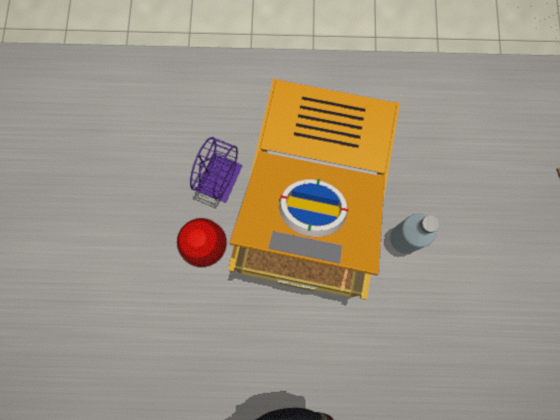

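View pics/scene0.png

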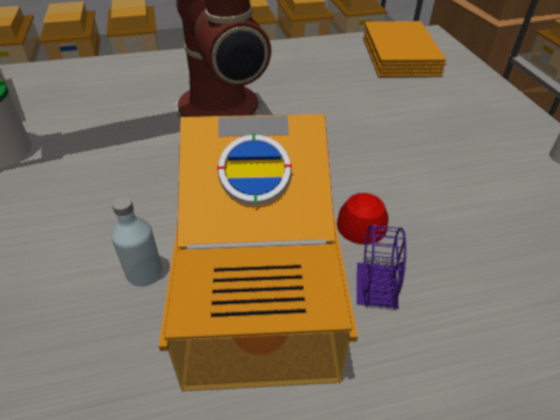

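The top view shows the rear lid around (330,125), the open hatch with its grey strip at (305,247), and the slot at (314,205). The bottle is at (413,233), the shelter at (202,243) and the wheel at (215,172). The scene view agrees. Next I compute the poses.

```bash
cat > h.py <<'E'
import numpy as np,cv2
from plant import manip
def cloud(name,d):
    m=manip.camera_model(name);K=np.array(m['mtx']);T=np.linalg.inv(np.array(m['world_to_cam']))
    v,u=np.mgrid[:d.shape[0],:d.shape[1]]
    P=np.stack([(u-K[0,2])/K[0,0]*d,(v-K[1,2])/K[1,1]*d,d],-1)
    return P@T[:3,:3].T+T[:3,3]
def plane(Q):
    c=Q.mean(0);n=np.linalg.svd(Q-c,full_matrices=False)[2][2];return c,n*np.sign(n[2])
E
python3 - <<'E'
from h import *
for n in("top","scene"):
    p=np.load(f'pics/{n}0rgb.npy');d=np.load(f'pics/{n}0.npy');P=cloud(n,d)
    hsv=cv2.cvtColor(p,cv2.COLOR_RGB2HSV);H,S,V=[hsv[...,i].astype(int) for i in range(3)]
    print(n)
    og=(H>12)&(H<21)&(S>180)&(V>150)&(d>0)
    lid=og&(abs(P[...,2]-.148)<.006)
    hat=og&(P[...,2]>.165)&(P[...,2]<.3)
    er=lambda m:cv2.erode(m.astype(np.uint8),np.ones((3,3)))>0
    L=P[er(lid)];r=cv2.minAreaRect((L[:,:2]*1000).astype(np.float32));print('lid',r,L[:,2].mean(),cv2.boxPoints(r).round().tolist())
    c,nn=plane(P[er(hat)]);print('hatch n',nn,'tilt',np.arccos(nn[2]),'yaw',np.arctan2(-nn[1],-nn[0]))
    x0,x1,y0,y1=((230,350,150,265) if n=='top' else (200,310,105,215))
    box=np.zeros_like(og);box[x0 and y0:y1,x0:x1]=1
    on=abs((P-c)@nn)<.03
    for nm,m in(('grey',(S<70)&(V>70)&(V<150)&(abs((P-c)@nn)<.006)),('yellow',(H>23)&(H<32)&(S>180)&on),('blue',(H>100)&(H<125)&(S>150)&on)):
        m=m&box&(d>0)
        if m.sum()<10: print(nm,m.sum());continue
        Q=P[m];r=cv2.minAreaRect((Q[:,:2]*1000).astype(np.float32))
        print(nm,m.sum(),Q.mean(0).round(4),r)
    for nm,m in(('red',((H<5)|(H>175))&(S>180)&(P[...,2]>.01)),('purple',(H>125)&(H<150)&(S>80))):
        Q=P[m&(d>0)];print(nm,Q.mean(0),Q.min(0),Q.max(0))
E
```

```text
top
lid ((720.8192138671875, -34.188262939453125), (225.67474365234375, 146.51986694335938), 79.7356185913086) 0.14811719902285636 [[629.0, -132.0], [773.0, -158.0], [813.0, 64.0], [669.0, 90.0]]
hatch n [ 0.4594257  -0.08517696  0.88412268] tilt 0.4861832759367308 yaw 2.958275347924494
grey 1303 [0.4909 0.0089 0.2375] ((524.0525512695312, 2.911418914794922), (108.99471282958984, 103.34136962890625), 79.97412872314453)
yellow 454 [ 0.5612 -0.0042  0.201 ] ((561.283935546875, -4.081401824951172), (85.57720947265625, 17.41436004638672), 79.08568572998047)
blue 1046 [ 0.5625 -0.0045  0.2148] ((562.3923950195312, -4.4587860107421875), (77.21900177001953, 77.16659545898438), 79.05171203613281)
red [0.51762386 0.20104184 0.05791042] [ 0.24522433 -0.0562097   0.01689948] [0.57216858 0.25277307 0.23699836]
purple [0.65784793 0.18232757 0.03675382] [ 0.24801959  0.01247415 -0.00327649] [0.74770686 0.23737143 0.26350374]
scene
lid ((720.214111328125, -31.782997131347656), (226.57205200195312, 151.92849731445312), 79.49876403808594) 0.1488526625004354 [[625.0, -129.0], [774.0, -157.0], [816.0, 66.0], [666.0, 93.0]]
hatch n [ 0.45975656 -0.08573513  0.88389671] tilt 0.48666666340161246 yaw 2.9572308099343743
grey 1318 [0.4917 0.0107 0.2375] ((536.97021484375, 4.52301025390625), (108.30746459960938, 136.24827575683594), 81.91585540771484)
yellow 842 [ 0.5521 -0.0013  0.2061] ((551.6793212890625, -0.3162574768066406), (86.65679931640625, 24.619590759277344), 78.82969665527344)
blue 1306 [ 0.5603 -0.0021  0.2168] ((561.46630859375, -2.365680694580078), (76.54558563232422, 76.41311645507812), 80.54573059082031)
red [0.52378543 0.1883554  0.05704207] [ 0.00864623 -0.06048103  0.01000956] [0.57222087 0.24809697 0.34197642]
purple [0.67049679 0.18221591 0.03546007] [ 0.23888737 -0.00449631 -0.00053672] [0.72514505 0.28384828 0.26103946]
```

```bash
python3 -m crank '[{"z":-2,"turn":-0.132},{"z":-2,"turn":-0.132},{"z":-2,"turn":-0.132},{"z":-2,"turn":-0.132},{"z":-2,"turn":-0.132}]' 0
python3 -m crank '[{"turn":-0.132},{"turn":-0.132},{"turn":-0.132},{"turn":-0.132},{"turn":-0.132}]' >/dev/null
python3 -m crank '[{"turn":-0.132},{"turn":-0.132},{"turn":-0.132},{"turn":-0.132},{"turn":-0.132}]' >/dev/null
python3 -m crank '[{"turn":-0.132},{"turn":-0.132},{"turn":-0.132},{"turn":-0.132},{"turn":-0.132}]'
cat >> h.py <<'E'
from scipy.spatial.transform import Rotation as R
def rel(goal,yaw=None):
    s=manip.state();w,x,y,z=s['tool_rot'];r=R.from_quat([x,y,z,w])
    X=r.apply([1,0,0]);cy=np.arctan2(X[1],X[0])
    print('t',s['time'],'tcp',np.round(s['tool_pos'],4),'yaw',cy.round(3),'F',np.round(s['contact_force'],1),'q6',s['joint_pos'][5],'w',s['gripper_width'])
    print('shift cm',(r.inv().apply(np.array(goal)-s['tool_pos'])*100).round(2),'turn',None if yaw is None else -((yaw-cy+np.pi)%(2*np.pi)-np.pi))
E
python3 -c "
from h import *
rel([.475,.012,.33],2.957)"
```

```text
t 0.1 tcp [ 0.1581 -0.6041  0.2301] yaw 0.256 F [-0.4 -0.7 -0.8] q6 -0.11902344500519507 w 0.9994656324312057
shift cm [ 46.26 -51.6   -9.88] turn -2.701139819065883schema error: expected keys x, y, z, turn
schema error: expected keys x, y, z, turn
schema error: expected keys x, y, z, turn
schema error: expected keys x, y, z, turn
```

```bash
python3 -m crank '[{"x":0,"y":0,"z":-2,"turn":-0.135},{"x":0,"y":0,"z":-2,"turn":-0.135},{"x":0,"y":0,"z":-2,"turn":-0.135},{"x":0,"y":0,"z":-2,"turn":-0.135},{"x":0,"y":0,"z":-2,"turn":-0.135}]' 0
python3 -m crank '[{"x":0,"y":0,"z":0,"turn":-0.135},{"x":0,"y":0,"z":0,"turn":-0.135},{"x":0,"y":0,"z":0,"turn":-0.135},{"x":0,"y":0,"z":0,"turn":-0.135},{"x":0,"y":0,"z":0,"turn":-0.135}]'
python3 -m crank '[{"x":0,"y":0,"z":0,"turn":-0.135},{"x":0,"y":0,"z":0,"turn":-0.135},{"x":0,"y":0,"z":0,"turn":-0.135},{"x":0,"y":0,"z":0,"turn":-0.135},{"x":0,"y":0,"z":0,"turn":-0.135}]'
python3 -m crank '[{"x":0,"y":0,"z":0,"turn":-0.135},{"x":0,"y":0,"z":0,"turn":-0.135},{"x":0,"y":0,"z":0,"turn":-0.135},{"x":0,"y":0,"z":0,"turn":-0.135},{"x":0,"y":0,"z":0,"turn":-0.135}]'
python3 -c "
from h import *
rel([.475,.012,.33],2.957)"
```

```text
time: 0.6
tool_pos: [0.1581, -0.6043, 0.3314]
tool_rot: [-0.001, 0.892, 0.451, 0.0]
contact_force: [-0.3, -0.4, -0.2]
gripper_width: 0.143
grasp_force: 0.0
time: 1.1
tool_pos: [0.1581, -0.6044, 0.3305]
tool_rot: [-0.0, 0.693, 0.721, 0.0]
contact_force: [-0.6, -0.2, 0.4]
gripper_width: 0.0
grasp_force: 0.0
time: 1.6
tool_pos: [0.1581, -0.6044, 0.3305]
tool_rot: [-0.0, 0.415, 0.91, 0.001]
contact_force: [-0.3, -0.8, 0.1]
gripper_width: 0.002
grasp_force: 0.0
time: 2.1
tool_pos: [0.1581, -0.6044, 0.3305]
tool_rot: [-0.0, 0.09, 0.996, 0.001]
contact_force: [0.2, -0.8, -0.1]
gripper_width: -0.0
grasp_force: 0.0
t 2.1 tcp [ 0.1581 -0.6044  0.3305] yaw 2.961 F [ 0.2 -0.8 -0.1] q6 -2.824554141759945 w -6.069896339224683e-05
shift cm [-20.13  66.32   0.12] turn 0.004327254213465803
```

```bash
python3 -m crank '[{"x":-1,"y":3.3,"z":0,"turn":0},{"x":-1,"y":3.3,"z":0,"turn":0},{"x":-1,"y":3.3,"z":0,"turn":0},{"x":-1,"y":3.3,"z":0,"turn":0},{"x":-1,"y":3.3,"z":0,"turn":0}]'|tail -1
python3 -m crank '[{"x":-1,"y":3.3,"z":0,"turn":0},{"x":-1,"y":3.3,"z":0,"turn":0},{"x":-1,"y":3.3,"z":0,"turn":0},{"x":-1,"y":3.3,"z":0,"turn":0},{"x":-1,"y":3.3,"z":0,"turn":0}]'|tail -1
python3 -m crank '[{"x":-1,"y":3.3,"z":0,"turn":0},{"x":-1,"y":3.3,"z":0,"turn":0},{"x":-1,"y":3.3,"z":0,"turn":0},{"x":-1,"y":3.3,"z":0,"turn":0},{"x":-1,"y":3.3,"z":0,"turn":0}]'|tail -1
python3 -m crank '[{"x":-1,"y":3.3,"z":0,"turn":0},{"x":-1,"y":3.3,"z":0,"turn":0},{"x":-1,"y":3.3,"z":0,"turn":0},{"x":-1,"y":3.3,"z":0,"turn":0},{"x":0,"y":0,"z":0,"turn":0}]'|tail -1
python3 -c "
from h import *
rel([.475,.012,.26],2.957)"
```

```text
grasp_force: 0.0
grasp_force: 0.0
grasp_force: 0.0
grasp_force: 0.0
t 4.1 tcp [ 0.4613 -0.0206  0.3305] yaw 2.961 F [-1.3 -0.6 -0.7] q6 -1.5966824136473914 w -0.003529957781459176
shift cm [-0.77  3.45  7.06] turn 0.003904389518262885
```

Move over the strip, then descend in small steps to press.

```bash
python3 -m crank '[{"x":-0.8,"y":3.4,"z":2,"turn":0},{"x":0,"y":0,"z":3,"turn":0},{"x":0,"y":0,"z":2,"turn":0},{"x":0,"y":0,"z":1,"turn":0},{"x":0,"y":0,"z":1,"turn":0}]'
python3 -m crank '[{"x":0,"y":0,"z":1,"turn":0},{"x":0,"y":0,"z":1,"turn":0},{"x":0,"y":0,"z":1,"turn":0},{"x":0,"y":0,"z":1,"turn":0},{"x":0,"y":0,"z":1,"turn":0}]'
python3 -m crank '[{"x":0,"y":0,"z":1,"turn":0},{"x":0,"y":0,"z":1,"turn":0},{"x":0,"y":0,"z":0.5,"turn":0},{"x":0,"y":0,"z":0.5,"turn":0},{"x":0,"y":0,"z":0,"turn":0}]'
python3 -c "
from h import *
rel([.468,.012,.147],2.957)"
```

```text
time: 4.6
tool_pos: [0.4743, 0.008, 0.2412]
tool_rot: [-0.001, 0.093, 0.996, -0.0]
contact_force: [-1.4, 0.8, 2.3]
gripper_width: 0.007
grasp_force: 0.8
time: 5.1
tool_pos: [0.4748, 0.0084, 0.1906]
tool_rot: [0.0, 0.093, 0.996, 0.0]
contact_force: [-1.3, -0.4, 1.7]
gripper_width: 0.002
grasp_force: 1.1
time: 5.6
tool_pos: [0.4734, 0.0087, 0.1596]
tool_rot: [-0.002, 0.093, 0.996, 0.0]
contact_force: [-4.2, 1.0, -1.4]
gripper_width: 0.004
grasp_force: 1.8
t 5.6 tcp [0.4734 0.0087 0.1596] yaw 2.956 F [-4.2  1.  -1.4] q6 -1.5242145336584987 w 0.004065478341280624
shift cm [0.58 0.23 1.26] turn -0.0011117246275285098
```

```bash
python3 -m crank '[{"x":0.4,"y":0,"z":0,"turn":0},{"x":0.4,"y":0,"z":0.3,"turn":0},{"x":0,"y":0,"z":0.5,"turn":0},{"x":0,"y":0,"z":0.3,"turn":0},{"x":0,"y":0,"z":0.2,"turn":0}]'
python3 -m crank '[{"x":0,"y":0,"z":0.2,"turn":0},{"x":0,"y":0,"z":0,"turn":0},{"x":0,"y":0,"z":0,"turn":0},{"x":0,"y":0,"z":0,"turn":0},{"x":0,"y":0,"z":0,"turn":0}]'
```

```text
time: 6.1
tool_pos: [0.467, 0.0099, 0.1482]
tool_rot: [0.0, 0.093, 0.996, 0.0]
contact_force: [-2.3, -0.4, 1.6]
gripper_width: 0.001
grasp_force: 1.0
time: 6.6
tool_pos: [0.467, 0.0099, 0.1479]
tool_rot: [-0.0, 0.093, 0.996, -0.0]
contact_force: [-5.6, 1.3, 10.1]
gripper_width: 0.001
grasp_force: 4.9
```

```bash
python3 -m crank '[{"x":0.3,"y":0,"z":-3,"turn":0},{"x":3,"y":0,"z":-4,"turn":0},{"x":3,"y":0,"z":-3,"turn":0},{"x":3,"y":0,"z":0,"turn":0},{"x":0,"y":0,"z":0,"turn":0}]'|head -2
python3 - <<'E'
from h import *
for n in("top","scene"):
    p,d=manip.grab_frame(n);P=cloud(n,d)
    cv2.imwrite(f'pics/{n}1.png',p[:,:,::-1])
    hsv=cv2.cvtColor(p,cv2.COLOR_RGB2HSV);H,S,V=[hsv[...,i].astype(int) for i in range(3)]
    z=P[...,2]
    reg=(abs(P[...,0]-.54)<.08)&(abs(P[...,1])<.08)&(z>.13)&(z<.18)
    og=(H>12)&(H<21)&(S>180)&reg; c,nn=plane(P[cv2.erode(og.astype(np.uint8),np.ones((3,3)))>0]);print(n,'tilt',np.arccos(nn[2]),c)
    for nm,m in(('yellow',(H>23)&(H<32)&(S>180)),('blue',(H>100)&(H<125)&(S>150)),('white',(S<40)&(V>170))):
        Q=P[m&reg]
        if len(Q)<10: print(nm,len(Q));continue
        ci=cv2.minEnclosingCircle((Q[:,:2]*1000).astype(np.float32))
        print(nm,len(Q),Q.mean(0).round(4),ci,cv2.minAreaRect((Q[:,:2]*1000).astype(np.float32)))
rel([.54,0,.2],2.957)
E
```

```text
time: 7.1
tool_pos: [0.3747, 0.0274, 0.2477]
top tilt 0.014127626099926566 [0.60610646 0.00820974 0.14801605]
yellow 822 [ 5.393e-01 -1.000e-04  1.500e-01] ((538.0267333984375, 0.2472362518310547), 44.309303283691406) ((539.5120239257812, -0.12121963500976562), (87.33802795410156, 29.967844009399414), 79.01476287841797)
blue 1000 [5.376e-01 1.000e-04 1.639e-01] ((539.1520385742188, 0.6980489492416382), 45.25254440307617) ((539.374755859375, 0.44322967529296875), (77.3069076538086, 89.96019744873047), 77.5924072265625)
white 783 [5.356e-01 1.000e-04 1.636e-01] ((538.978515625, 0.6129240989685059), 55.14950942993164) ((536.6900634765625, -0.218780517578125), (105.24234008789062, 106.56851196289062), 1.5971598625183105)
scene tilt 0.0005508284758987945 [ 0.56767809 -0.00967348  0.14898076]
yellow 255 [0.5282 0.0033 0.151 ] ((529.0693359375, 3.337448835372925), 41.34133529663086) ((529.1416625976562, 3.237102508544922), (82.3217544555664, 15.692383766174316), 78.39192199707031)
blue 899 [0.534  0.0026 0.1634] ((537.0402221679688, 2.2674996852874756), 43.774322509765625) ((536.20068359375, 1.380767822265625), (75.62958526611328, 86.03217315673828), 76.51368713378906)
white 498 [0.5427 0.001  0.1648] ((537.5287475585938, 1.6568031311035156), 53.7906494140625) ((538.3700561523438, 2.6789703369140625), (102.80128479003906, 106.53245544433594), 49.010536193847656)
t 7.2 tcp [0.3757 0.027  0.2461] yaw 2.956 F [ 0.4  0.4 -0.6] q6 -1.5114656658447612 w 0.0014185841239366273
shift cm [-16.64   0.38   4.64] turn -0.0011372995974352484
```

View pics/top1.png

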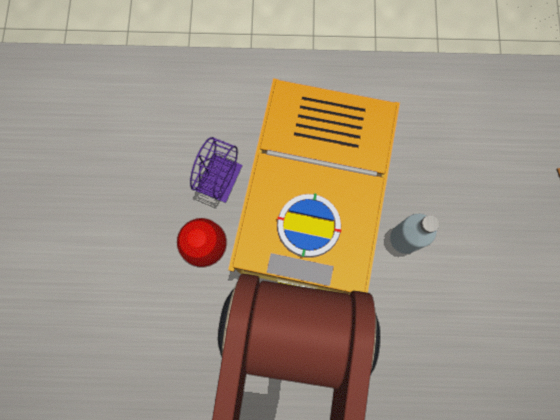

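The top view shows the hatch shut, with the slot from (285,218) to (333,232) still at the red marks. Its centre is (0.539, 0.001), floor z 0.150. Going in on the +y end, 24 mm from the axis.

```bash
python3 -m crank '[{"x":-4,"y":0.5,"z":0,"turn":0},{"x":-4,"y":1,"z":0,"turn":0},{"x":-4,"y":1,"z":0,"turn":0},{"x":-4,"y":0,"z":2,"turn":0},{"x":0,"y":0,"z":3,"turn":0}]' | head -2
python3 -m crank '[{"x":0,"y":0,"z":0,"turn":0},{"x":0,"y":0,"z":0,"turn":0}]' | head -2
python3 -c "
from h import *
rel([.543,.0246,.156],2.956)"
```

```text
time: 7.7
tool_pos: [0.5425, 0.021, 0.195]
time: 7.9
tool_pos: [0.537, 0.022, 0.1946]
t 7.9 tcp [0.537  0.022  0.1946] yaw 2.956 F [0.6 0.2 0.9] q6 -1.4823692926124286 w 0.0020652473958221217
shift cm [-0.56  0.37  3.85] turn -0.0003697149417720702
```

```bash
python3 -m crank '[{"x":-0.56,"y":0.36,"z":0,"turn":0},{"x":0,"y":0,"z":1.5,"turn":0},{"x":0,"y":0,"z":1,"turn":0},{"x":0,"y":0,"z":0.7,"turn":0},{"x":0,"y":0,"z":0.6,"turn":0}]'
python3 -m crank '[{"x":0,"y":0,"z":0,"turn":0},{"x":-0.3,"y":0,"z":0,"turn":0},{"x":-0.3,"y":0,"z":0,"turn":0},{"x":0,"y":0,"z":0,"turn":0}]'
python3 -c "
from h import *
rel([.543,.0246,.156],2.956)"
```

```text
time: 8.4
tool_pos: [0.543, 0.0247, 0.1573]
tool_rot: [-0.0, 0.093, 0.996, -0.0]
contact_force: [0.0, -0.2, 0.4]
gripper_width: -0.002
grasp_force: 0.0
time: 8.8
tool_pos: [0.5487, 0.0231, 0.1585]
tool_rot: [-0.002, 0.093, 0.996, -0.0]
contact_force: [-6.8, -1.0, 1.7]
gripper_width: -0.001
grasp_force: 2.5
t 8.8 tcp [0.5487 0.0231 0.1585] yaw 2.956 F [-6.8 -1.   1.7] q6 -1.477558695027612 w -0.001145580539523561
shift cm [0.59 0.04 0.25] turn -0.00034963188902104037
```

```bash
python3 -m crank '[{"x":-0.33,"y":-0.1,"z":0.2,"turn":0.14},{"x":-0.33,"y":-0.1,"z":0.1,"turn":0.14},{"x":-0.33,"y":-0.1,"z":0,"turn":0.14},{"x":-0.33,"y":-0.1,"z":0,"turn":0.14},{"x":0,"y":0,"z":0,"turn":0}]'
cat > c.py <<'E'
from h import *
s=manip.state();w,x,y,z=s['tool_rot'];r=R.from_quat([x,y,z,w])
print('z',s['tool_pos'][2],'tool-frame pos rel centre mm',(r.inv().apply(s['tool_pos']-np.array([.5385,.001,.15]))*1000).round(1),'Ftool',r.inv().apply(s['contact_force']).round(1),'yaw turned',2.956-r.as_matrix()[:,0].dot([0,0,1])*0-np.arctan2(*r.as_matrix()[[1,0],0]),'q6',s['joint_pos'][5])
E
python3 c.py
```

```text
time: 9.3
tool_pos: [0.5594, 0.015, 0.1559]
tool_rot: [-0.001, 0.365, 0.931, -0.0]
contact_force: [-5.3, 1.3, 2.6]
gripper_width: -0.003
grasp_force: 2.4
z 0.15587848982343913 tool-frame pos rel centre mm [-5.8 24.5 -5.9] Ftool [ 4.8 -2.7 -2.6] yaw turned 0.5626580176922675 q6 -0.9291745369103764
```

Tracking well. Finish the arc with a little overshoot at the stop.

```bash
python3 -m crank '[{"x":-0.33,"y":-0.1,"z":0,"turn":0.14},{"x":-0.33,"y":-0.1,"z":0,"turn":0.14},{"x":-0.33,"y":-0.1,"z":0,"turn":0.14},{"x":-0.33,"y":-0.1,"z":0,"turn":0.14},{"x":0,"y":0,"z":0,"turn":0}]'
python3 c.py
python3 -m crank '[{"x":-0.33,"y":-0.1,"z":0,"turn":0.14},{"x":-0.33,"y":-0.1,"z":0,"turn":0.14},{"x":-0.33,"y":-0.1,"z":0,"turn":0.14},{"x":-0.1,"y":-0.0,"z":0,"turn":0.03},{"x":0,"y":0,"z":0,"turn":0}]'
python3 c.py
```

```text
time: 9.8
tool_pos: [0.5642, 0.0024, 0.1558]
tool_rot: [-0.001, 0.607, 0.794, 0.0]
contact_force: [-3.9, 3.9, 2.5]
gripper_width: 0.001
grasp_force: 2.1
z 0.1557780755622233 tool-frame pos rel centre mm [-5.3 25.2 -5.8] Ftool [ 4.8 -2.7 -2.5] yaw turned 1.1202232246669 q6 -0.39365133377438943
time: 10.3
tool_pos: [0.5628, -0.0088, 0.1558]
tool_rot: [-0.0, 0.768, 0.64, 0.001]
contact_force: [-0.2, 3.9, 1.7]
gripper_width: 0.0
grasp_force: 2.0
z 0.15576117742578388 tool-frame pos rel centre mm [-5.2 25.6 -5.8] Ftool [ 3.8 -1.  -1.7] yaw turned 1.5666451322674995 q6 0.032884831398189936
```

```bash
python3 -m crank '[{"x":-0.2,"y":0,"z":0,"turn":0},{"x":-0.2,"y":0,"z":0,"turn":0},{"x":0,"y":0,"z":0,"turn":0}]'
python3 c.py
```

```text
time: 10.6
tool_pos: [0.5617, -0.0104, 0.1557]
tool_rot: [-0.002, 0.768, 0.64, 0.002]
contact_force: [-1.9, 12.2, 3.0]
gripper_width: -0.001
grasp_force: 5.8
z 0.15570441375257543 tool-frame pos rel centre mm [-7.  24.9 -5.8] Ftool [11.7 -4.1 -2.9] yaw turned 1.5666628364848236 q6 0.025918938132790753
```

At the stop (force up to 12 N). Back off the wall, lift out, look.

```bash
python3 -m crank '[{"x":0.5,"y":0,"z":0,"turn":0},{"x":0.3,"y":0,"z":0,"turn":0},{"x":0,"y":0,"z":-1,"turn":0},{"x":0,"y":0,"z":-2,"turn":0},{"x":0,"y":0,"z":-4,"turn":0}]'
python3 -m crank '[{"x":0,"y":-3,"z":-4,"turn":0},{"x":0,"y":-5,"z":0,"turn":0},{"x":0,"y":-5,"z":0,"turn":0},{"x":0,"y":-4,"z":0,"turn":0},{"x":0,"y":0,"z":0,"turn":0}]'
python3 - <<'E'
from h import *
p,d=manip.grab_frame("top");P=cloud("top",d);cv2.imwrite('pics/top2.png',p[:,:,::-1])
hsv=cv2.cvtColor(p,cv2.COLOR_RGB2HSV);H,S,V=[hsv[...,i].astype(int) for i in range(3)]
reg=(abs(P[...,0]-.54)<.08)&(abs(P[...,1])<.08)&(P[...,2]>.13)&(P[...,2]<.18)
Q=P[(H>23)&(H<32)&(S>180)&reg];print(len(Q),cv2.minAreaRect((Q[:,:2]*1000).astype(np.float32)))
og=(H>12)&(H<21)&(S>180)&reg;print(plane(P[cv2.erode(og.astype(np.uint8),np.ones((3,3)))>0]))
E
```

```text
time: 11.1
tool_pos: [0.5612, -0.0057, 0.2229]
tool_rot: [-0.002, 0.769, 0.639, -0.003]
contact_force: [0.7, 0.2, 0.1]
gripper_width: -0.003
grasp_force: 0.0
time: 11.6
tool_pos: [0.3933, 0.0262, 0.2663]
tool_rot: [0.001, 0.769, 0.639, 0.001]
contact_force: [0.8, -0.4, 0.3]
gripper_width: 0.001
grasp_force: 0.0
857 ((539.4068603515625, -0.3466777801513672), (31.537612915039062, 86.71136474609375), 79.93077850341797)Traceback (most recent call last):
  File "<stdin>", line 6, in <module>
  File "h.py", line 9, in plane
    c=Q.mean(0);n=np.linalg.svd(Q-c,full_matrices=False)[2][2];return c,n*np.sign(n[2])
                  ~~~~~~~~~~~~~~~~~~~~~~~~~~~~~~~~~~~~~~~~~^^^
IndexError: index 2 is out of bounds for axis 0 with size 1
```

View pics/top2.png

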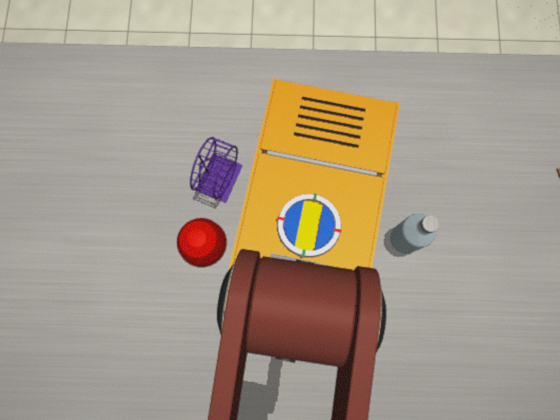

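The slot now points at the green marks, (315,196) to (304,253). The hatch is flat, the bystanders haven't moved and the hand is clear.

```bash
python3 -m crank '[{"x":0,"y":0,"z":-2,"turn":0},{"x":0,"y":0,"z":0,"turn":0},{"x":0,"y":0,"z":0,"turn":0}]'|head -1; python3 -c "
from plant import manip
print(manip.job_done())"
```

```text
time: 11.95
the job is handed in; nothing more can be done
None
```

I pressed the hatch shut, turned the fastener clockwise to its stop with the slot at the green marks, moved the hand clear and handed the job in at about 12 s; no verdict was returned.

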